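# Change over the tilt-out hardware bins

### The arm

A 6-joint arm with a two-finger parallel gripper is mounted at the origin on the work surface; the furniture and walls round the work are solid. World frame = base frame: x ahead of the robot, y to its left, z up, the work surface at z = 0. Lengths are in m, angles in rad, forces in N, time in s.
With the tool pointing down it reaches from about 0.225 to 0.875 m from the base axis. Payload 3.4 kg.
Tool frame: the origin (TCP) lies on the centre line of the jaws, within the pads' length; the fingertips stand 17 mm ahead of it and the grasp point (between the pads) lies 2 mm behind it; z points along the fingers, y is the line along which they close (so a half turn about z gives the same grasp; the last joint's range is limited). The gripper opens to 85 mm and grips with 20 to 120 N. Pads are 22 mm wide; open, the fingers measure 114 mm over their backs; the gripper's body (76 mm by 85 mm) begins 54 mm behind the grasp point. The pads swing forward as they close: fully open they stand 13 mm farther back than shut.
Start: joints at [-1.333, 0.276, 1.505, -0, 1.361, -0.121], TCP at [0.202, -0.538, 0.248] pointing down, gripper open.
Joint ranges: [-2.89, 2.89], [-0.75, 2.08], [0.22, 2.7], [-1.18, 4.32], [0.11, 2.71], [-2.7, 2.7]. Speed limits (rad/s): [2.57, 2.57, 3.14, 3.14, 3.14, 3.14].

### API

Orientations are given as a unit quaternion [w, x, y, z].
In Python, from rig import manip gives the robot as it stands.
- The arm moves only by the tool move_arm, never from a script. Its argument "steps" is one flat list of numbers, 7 for each row, row after row: the turn, a rotation vector about the world's x, y, z normalised to -1 to 1, where 1 is 360 degrees, then the shift along the world's x, y, z normalised to -1 to 1, where 1 is 1 m, then the opening, from -1 (shut) to 1 (fully open). A call has exactly 10 rows; each row is the pose to reach, as a shift and turn from the pose commanded when the call began, turning the shorter way round; what a row does not reach only later rows make up. A row lasts 1/10 s, in which the tool goes at most 50 mm and 8.59 degrees, less where a joint would pass 70% of its speed; a pose out of reach is approached as far as the arm can. A call with a number of a shift or a turn outside -1 to 1 is refused whole. A call with a gripper value outside its range is refused whole. The fingers move at their own pace and stop on an object; "squeeze" is the grip in N (left out, the last holds). Time passes only in rows, so rows that repeat a pose let the fingers close, or fill a call up. It gives the time, the measured TCP pose, the force, the opening and the grip force at its end, in the units of the state.
- manip.get_state(): the state, without advancing time (a new reading comes with each control period).
- manip.get_image(name): name is "scene" or "top"; returns a dict with "pixels" (384x512x3 uint8, blue, green, red), "fx", "fy", "cx", "cy" (pixels), "D" ([k1, k2, p1, p2, k3] as OpenCV has them; the pictures are not rectified), "R" (3x3) and "t" (3): a world point X has camera coordinates R X + t. Camera axes: x right, y down, z forward; pixel columns grow to the right and rows downward; lengths in m; the calibration is good to about 2 mm. A picture is of the moment at which its call begins. There is no depth.
- manip.sign_off(): hands the job in; it is judged then, once.
The state is a dict: "clock": time; "qpos": joint angles; "qd": joint speeds; "effort": joint torques, N m; "position": TCP position; "ee_rot": TCP orientation; "contact_force": force on the tool from outside, world axes, zero at the start; "moment": the same for the moment, N m; "width": finger opening in m; "gripper_force": force on a finger pad.
Only numpy, scipy, OpenCV 4.12 (cv2) and the standard library are available. Lean on these libraries where they do the work, as an engineer would, in place of code of your own. Each camera call takes 0.05 s, during which the arm holds its last target. There are 200 camera calls.

### The job

I have finished with the narrow tilt-out bin that was left tipped forward: push it back until it clicks fully home. I need the dowels in the wide bin next, so tip that one all the way forward and leave it there. Keep the other narrow bin shut.

Things in the scene. Friction and masses are not known exactly. Their poses are not given: they have to be found in the camera images.
- wide_bin (a joint): One of 3 plywood tilt-out bins, 105 mm deep, roof 152 mm above the bench, in a row 135 mm apart, fronts to the robot; order varies. The wide one (housing 130 mm wide; holds dowels), shut at the start. Joint: 0 shut, 0.80 rad fully forward on its stop. Stays at any angle (1 N at the tab moves it); closing, a spring catch resists at 0.17 rad (4 N at the tab) and snaps it home below 0.08; opening takes 4 N too.
- finished_bin (a joint): One of 3 plywood tilt-out bins, 105 mm deep, roof 152 mm above the bench, in a row 135 mm apart, fronts to the robot; order varies. The narrow bin (housing 85 mm wide) that was left tipped forward. Joint: 0 shut, 0.80 rad fully forward on its stop. Stays at any angle (1 N at the tab moves it); closing, a spring catch resists at 0.17 rad (4 N at the tab) and snaps it home below 0.08; opening takes 4 N too.
- spare_bin (a joint): One of 3 plywood tilt-out bins, 105 mm deep, roof 152 mm above the bench, in a row 135 mm apart, fronts to the robot; order varies. The other narrow bin (housing 85 mm wide), shut; it is to stay shut. Joint: 0 shut, 0.80 rad fully forward on its stop. Stays at any angle (1 N at the tab moves it); closing, a spring catch resists at 0.17 rad (4 N at the tab) and snaps it home below 0.08; opening takes 4 N too.
- wide_bin_tab (a point): centre of the wide bin's pull tab: upright, 12 mm thick, 44 mm wide, 40 mm tall above the roof at the front, this point half-way up (172 mm above the bench when shut). z: along the tab, away from the pivot, which lies 150 mm along -z; y: along the pivot; x: to the back. Axes turn with the bin: shut, x is level; tipping forward swings the tab down towards the front (-x)
- finished_bin_tab (a point): centre of the narrow bin left tipped forward's pull tab: upright, 12 mm thick, 44 mm wide, 40 mm tall above the roof at the front, this point half-way up (172 mm above the bench when shut). z: along the tab, away from the pivot, which lies 150 mm along -z; y: along the pivot; x: to the back. Axes turn with the bin: shut, x is level; tipping forward swings the tab down towards the front (-x)

How it is judged:
By the outcome, as a careful person would: the job done as asked, in the order asked, and still so for the second after the job is handed in, with the robot touching nothing.
It also fails if it takes over 40 s, if anything falls off the work surface, if the arm or the gripper's body presses on something with over 40 N, if the wrist force passes 120 N, or if a joint passes its speed limit or range.

## Working session

There is one attempt and no reset: what is moved stays moved. The work goes in short steps, Python scripts to look and compute and a tool call to move; the robot and the scene stay as the last step left them, time stands still between calls to the robot, and variables do not carry over. Pictures are saved under pics/ and viewed, at most 10 in all, crops included, and the job is handed in when it is done.

Besides the shell and the picture viewer there is one more tool, called as name(argument=value, ...) on one line, values as JSON. move_arm: Moves the arm, as the interface text tells. Scaled input: -1 to 1 covers 1 m each way for a shift and 360 degrees each way for a turn. Its arguments: {"type":"object","properties":{"steps":{"type":"array"},"squeeze":{"type":"number"}},"required":["steps"]}

```bash
mkdir -p pics
cat > h.py <<'E'
import cv2, numpy as np
from rig import manip
def snap(n,f):
    im=manip.get_image(n); cv2.imwrite('pics/'+f+'.png',im['pixels']); np.save('pics/'+f+'.npy',im,allow_pickle=True); return im
def load(f): return np.load('pics/'+f+'.npy',allow_pickle=True).item()
def KD(im): return np.array([[im['fx'],0,im['cx']],[0,im['fy'],im['cy']],[0,0,1.]]),np.array(im['D'],float)
def ray(im,uv):
    K,D=KD(im); p=cv2.undistortPoints(np.array([[uv]],float),K,D)[0,0]
    R=np.array(im['R']);t=np.array(im['t']).ravel()
    return -R.T@t, R.T@np.array([p[0],p[1],1])
def onz(im,uv,z):
    o,d=ray(im,uv); return o+d*(z-o[2])/d[2]
def proj(im,X):
    K,D=KD(im); return cv2.projectPoints(np.array(X,float).reshape(-1,1,3),cv2.Rodrigues(np.array(im['R']))[0],np.array(im['t'],float),K,D)[0][:,0]
E
python3 - <<'E'
from h import *
for n in('scene','top'):
    im=snap(n,n+'0'); print(n,ray(im,(256,192)))
s=manip.get_state(); print(s)
E
```

```text
scene (array([ 0.23655054, -0.45176357,  0.70267151]), array([ 0.46145975,  0.62467342, -0.63005706]))
top (array([0.53032114, 0.0665529 , 1.00885216]), array([ 0.087957  ,  0.01678902, -0.9960194 ]))
{'clock': 0.1, 'qpos': array([-1.33299037e+00,  2.76518289e-01,  1.50602381e+00,  1.17218347e-05,
        1.36070867e+00, -1.20997226e-01]), 'qd': array([ 0.00118047, -0.00085883, -0.00386594,  0.00105   , -0.00170807,
       -0.00036518]), 'effort': array([ 1.95579858e-03, -4.17702305e+01, -2.46404636e+01, -1.30672984e-04,
        5.75710146e-03,  1.05646222e-05]), 'position': array([ 0.20180573, -0.53793723,  0.24752699]), 'ee_rot': array([-8.27980611e-04,  9.83950530e-01,  1.78439535e-01, -4.26719187e-05]), 'contact_force': array([-0.18642306, -0.07611389,  0.82064834]), 'moment': array([-0.0102839 ,  0.01407153,  0.0144279 ]), 'gripper_force': 0.0, 'width': 0.08550626893640201}
```

View pics/scene0.png

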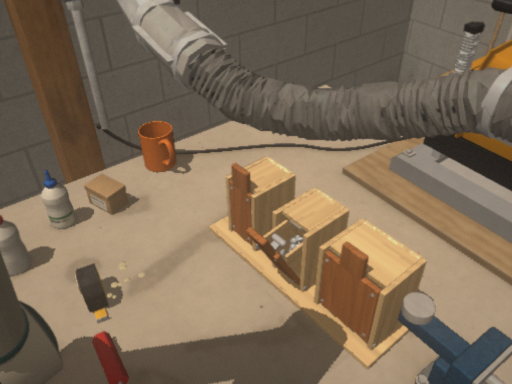

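View pics/top0.png

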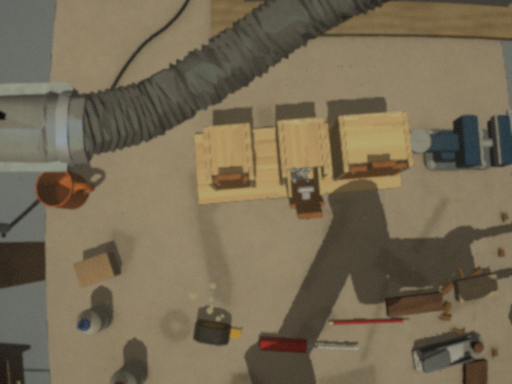

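The scene view shows the three bins: spare (narrow, shut) at about (260,200), finished (tipped) at (300,240) and wide at (370,280). In the top view, +x is up and +y is left, with spare at (230,150), finished at (303,150) with its tab near (310,212), and wide at (375,145). A hose hangs behind the bins and a blue vise stands right of the wide bin. Next I'll measure them.

Run:
```python
from h import *
for n,(a,b,c,d) in {'top':(100,225,190,480),'scene':(150,360,200,450)}.items():
    im=load(n+'0'); p=im['pixels'][a:b,c:d]
    k=2.7 if n=='top' else 2.6
    cv2.imwrite(f'pics/{n}crop.png',cv2.resize(p,None,fx=k,fy=k,interpolation=cv2.INTER_CUBIC))
    px=im['pixels']; hsv=cv2.cvtColor(px,cv2.COLOR_BGR2HSV)
    print(n,'roof hsv',[hsv[v,u] for u,v in ([(230,150),(303,140)] if n=='top' else [(370,240),(315,208)])],'tab',[hsv[v,u] for u,v in ([(235,181),(375,168),(310,214)] if n=='top' else [(352,260),(240,185)])])
im=load('top0'); hsv=cv2.cvtColor(im['pixels'],cv2.COLOR_BGR2HSV)
tab=cv2.inRange(hsv,(0,100,40),(14,255,200)); tab[:100]=0; tab[225:]=0; tab[:,:190]=0;tab[:,420:]=0
roof=cv2.inRange(hsv,(13,60,170),(30,140,255)); roof[:100]=0; roof[225:]=0; roof[:,:190]=0;roof[:,420:]=0
for nm,m in(('tab',tab),('roof',roof)):
    for c in cv2.findContours(m,cv2.RETR_EXTERNAL,cv2.CHAIN_APPROX_NONE)[0]:
        if cv2.contourArea(c)>40:
            r=cv2.minAreaRect(c); print(nm,cv2.contourArea(c),r); print([np.round(onz(im,q,.152 if nm=='roof' else .19)[:2],3) for q in cv2.boxPoints(r)])
```

```text
top roof hsv [array([ 19, 110, 178], dtype=uint8), array([ 21, 110, 176], dtype=uint8)] tab [array([ 16, 151,  83], dtype=uint8), array([ 14, 159,  90], dtype=uint8), array([ 13, 153, 128], dtype=uint8)]
scene roof hsv [array([ 17, 116, 225], dtype=uint8), array([ 17, 118, 223], dtype=uint8)] tab [array([ 13, 162, 124], dtype=uint8), array([ 13, 149, 123], dtype=uint8)]
tab 127.0 ((310.0, 212.5), (24.0, 11.0), 0.0)
[array([0.556, 0.01 ]), array([0.575, 0.009]), array([ 0.574, -0.032]), array([ 0.555, -0.031])]
tab 195.0 ((230.53961181640625, 179.3960418701172), (12.238958358764648, 33.2342414855957), 84.2894058227539)
[array([0.634, 0.153]), array([0.638, 0.096]), array([0.617, 0.094]), array([0.613, 0.151])]
tab 415.0 ((377.9845275878906, 167.7677001953125), (13.636395454406738, 56.408111572265625), 86.18592071533203)
[array([ 0.649, -0.082]), array([ 0.654, -0.183]), array([ 0.63 , -0.183]), array([ 0.625, -0.083])]
roof 188.5 ((386.2623596191406, 181.88525390625), (9.777859687805176, 25.89322280883789), 84.80557250976562)
[array([ 0.626, -0.131]), array([ 0.629, -0.179]), array([ 
[... 387 characters left out ...]
82]), array([0.722, 0.048]), array([0.701, 0.046]), array([0.699, 0.08 ])]
roof 3402.5 ((239.37611389160156, 161.85707092285156), (74.42589569091797, 85.87759399414062), 85.33314514160156)
[array([0.726, 0.192]), array([0.734, 0.036]), array([0.598, 0.029]), array([0.59 , 0.183])]
roof 1476.5 ((303.8436584472656, 142.3739013671875), (46.73253631591797, 47.47826385498047), 83.8844985961914)
[array([0.733, 0.038]), array([ 0.741, -0.048]), array([ 0.655, -0.054]), array([0.648, 0.032])]
roof 2387.0 ((374.7503662109375, 136.87997436523438), (45.73388671875, 66.18853759765625), 85.42607879638672)
[array([ 0.74 , -0.076]), array([ 0.749, -0.201]), array([ 0.663, -0.202]), array([ 0.656, -0.079])]
```

View pics/topcrop.png

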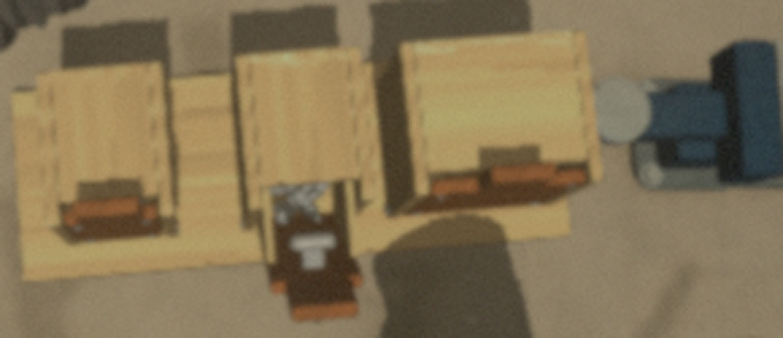

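View pics/scenecrop.png

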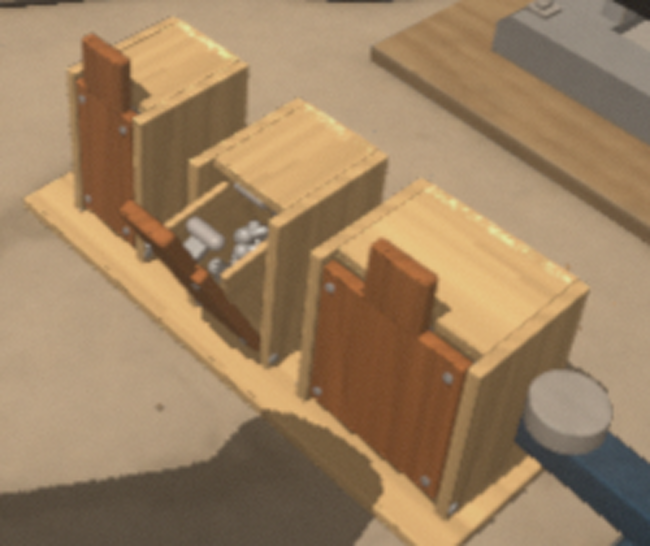

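The top crop shows the tab tops of the wide bin at about (521,173) and the spare bin at (101,208), and the tipped finished tab's end at (325,311). In the scene crop the same tops are near (405,258), (107,50) and (148,222). I'll triangulate from both views.

Run:
```python
from h import *
T=load('top0');S=load('scene0')
def tri(a,b):
    a=(190+a[0]/2.7-.3,100+a[1]/2.7-.3); b=(200+b[0]/2.6-.3,150+b[1]/2.6-.3)
    o1,d1=ray(T,a);o2,d2=ray(S,b)
    A=np.c_[d1,-d2];s=np.linalg.lstsq(A,o2-o1,rcond=None)[0]
    p,q=o1+s[0]*d1,o2+s[1]*d2
    return np.round((p+q)/2,4),round(float(np.linalg.norm(p-q)),4)
print('wide tab top',tri((522,174),(403,258)))
print('spare tab top',tri((102,206),(107,50)))
print('fin tab end upper edge L/R',tri((291,307),(130,202)),tri((356,304),(172,237)))
# roof back corners z=.152
for n,c in dict(sp=[(38,73),(162,65)],fin=[(236,56),(358,48)],wide=[(402,45),(585,32)]).items():
    P=[onz(T,(190+x/2.7-.3,100+y/2.7-.3),.152)[:2] for x,y in c]; d=P[1]-P[0]
    print(n,np.round(P,3),'w',np.linalg.norm(d).round(3),'yaw deg',np.degrees(np.arctan2(d[0],-d[1])).round(2))
```

```text
wide tab top (array([ 0.6455, -0.1413,  0.1914]), 0.0006)
spare tab top (array([0.6318, 0.1288, 0.1879]), 0.0002)
fin tab end upper edge L/R (array([0.5644, 0.0096, 0.1698]), 0.0015) (array([ 0.565 , -0.0324,  0.1717]), 0.0016)
sp [[0.728 0.173]
 [0.731 0.089]] w 0.084 yaw deg 1.99
fin [[ 0.736  0.039]
 [ 0.739 -0.043]] w 0.083 yaw deg 2.54
wide [[ 0.741 -0.073]
 [ 0.749 -0.202]] w 0.128 yaw deg 3.38
```

Spacing between the spare and wide tabs comes out at 0.270 m, which matches 2×135 mm. The row's yaw is about 2.9° and the finished bin is at about 0.49 rad. I'll approach in front of the finished tab with the jaws shut and the closing axis along the push direction.

move_arm(steps=[0,0,0.2,0.31,0.525,0,-1,0,0,0.2,0.31,0.525,0,-1,0,0,0.2,0.31,0.525,0,-1,0,0,0.2,0.31,0.525,0,-1,0,0,0.2,0.31,0.525,0,-1,0,0,0.2,0.31,0.525,0,-1,0,0,0.2,0.31,0.525,0,-1,0,0,0.2,0.31,0.525,0,-1,0,0,0.2,0.31,0.525,0,-1,0,0,0.2,0.31,0.525,0,-1], squeeze=20)

```text
clock: 1.1
position: [0.4566, -0.1058, 0.2482]
ee_rot: [0.0, 0.691, 0.723, -0.0]
contact_force: [0.4, -0.9, -0.3]
width: 0.0005
gripper_force: 0.0
```

move_arm(steps=[0,0,0,0.05,0.093,0,-1,0,0,0,0.05,0.093,0,-1,0,0,0,0.05,0.093,-0.04,-1,0,0,0,0.05,0.093,-0.076,-1,0,0,0,0.05,0.093,-0.076,-1,0,0,0,0.05,0.093,-0.076,-1,0,0,0,0.05,0.093,-0.076,-1,0,0,0,0.05,0.093,-0.076,-1,0,0,0,0.05,0.093,-0.076,-1,0,0,0,0.05,0.093,-0.076,-1])

```text
clock: 2.1
position: [0.5066, -0.0152, 0.1733]
ee_rot: [0.001, 0.691, 0.723, 0.001]
contact_force: [-0.0, 1.0, 0.0]
width: -0.0001
gripper_force: 0.0
```

Run:
```python
from h import *
im=snap('scene','s1'); p=im['pixels'][120:320,170:430]; cv2.imwrite('pics/s1c.png',cv2.resize(p,None,fx=2.6,fy=2.6,interpolation=cv2.INTER_CUBIC))
s=manip.get_state(); P=s['position']; print(P)
for dz in(.017,.030):
    q=proj(im,[P-[0.0145,0,dz],P-[0,0,dz],P+[0.0145,0,-dz]]); print(dz,((q-[170,120])*2.6).round())
```

```text
[ 0.5063732  -0.01512564  0.17300611]
0.017 [[135. 370.]
 [155. 359.]
 [175. 348.]]
0.03 [[137. 385.]
 [157. 374.]
 [176. 363.]]
```

View pics/s1c.png

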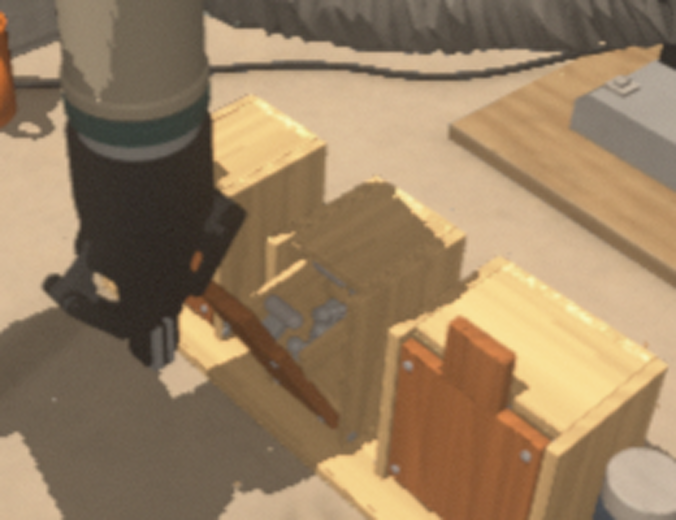

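The shut fingertips are at about (155,362), which matches 17 mm ahead of the TCP. The linkage flares out above them, so I'll raise the tool as the tab rises, so that only the tips push.

move_arm(steps=[0,0,0,0.015,0.001,0,-1,0,0,0,0.03,0.002,0,-1,0,0,0,0.04,0.003,0.002,-1,0,0,0,0.05,0.004,0.005,-1,0,0,0,0.06,0.005,0.008,-1,0,0,0,0.07,0.006,0.011,-1,0,0,0,0.078,0.007,0.013,-1,0,0,0,0.085,0.007,0.014,-1,0,0,0,0.09,0.008,0.014,-1,0,0,0,0.09,0.008,0.014,-1])

```text
clock: 3.15
position: [0.5969, -0.0068, 0.1862]
ee_rot: [0.0, 0.691, 0.723, 0.0]
contact_force: [-0.5, 0.7, -0.6]
width: 0.0004
gripper_force: 0.1
```

move_arm(steps=[0,0,0,0.004,0,0,-1,0,0,0,0.008,0,0,-1,0,0,0,0.012,0.001,0,-1,0,0,0,0.015,0.001,0,-1,0,0,0,0.018,0.001,0,-1,0,0,0,0.02,0.001,0,-1,0,0,0,0.022,0.001,0,-1,0,0,0,0.024,0.001,0,-1,0,0,0,0.024,0.001,0,-1,0,0,0,0.024,0.001,0,-1])

```text
clock: 4.15
position: [0.6176, -0.0059, 0.1862]
ee_rot: [-0.002, 0.691, 0.723, -0.002]
contact_force: [-6.6, -0.1, 2.7]
width: 0.0001
gripper_force: 3.0
```

Run:
```python
from h import *
im=snap('scene','s2'); p=im['pixels'][120:320,170:430]; cv2.imwrite('pics/s2c.png',cv2.resize(p,None,fx=2.6,fy=2.6,interpolation=cv2.INTER_CUBIC))
print(manip.get_state()['contact_force'])
```

```text
[-6.50547847  0.47374522  2.65020472]
```

View pics/s2c.png

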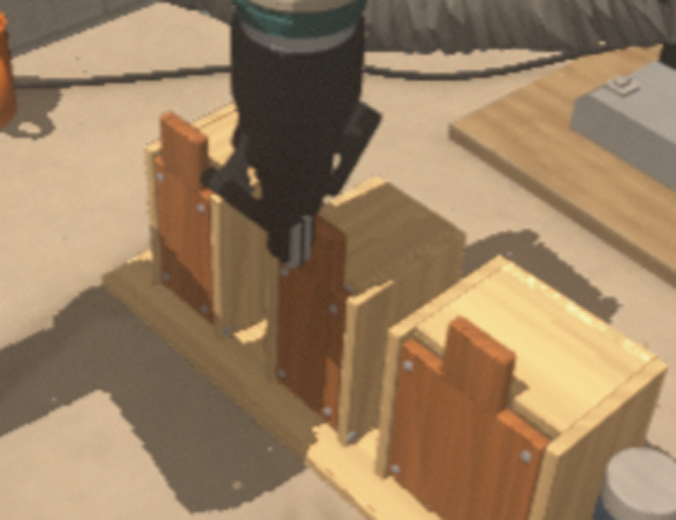

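The finished bin looks shut: its front is flush and the tips are at (295,255). Contact was 6.6 N at the predicted x of 0.618. I'll push a few mm more to be sure, then back off and rise.

move_arm(steps=[0,0,0,0.003,0,0,-1,0,0,0,0.005,0,0,-1,0,0,0,0.005,0,0,-1,0,0,0,-0.01,0,0,-1,0,0,0,-0.04,-0.002,0,-1,0,0,0,-0.08,-0.004,0,-1,0,0,0,-0.08,-0.004,0.04,-1,0,0,0,-0.08,-0.02,0.08,-1,0,0,0,-0.06,-0.06,0.1,1,0,0,0,-0.03,-0.1,0.1,1])

```text
clock: 5.2
position: [0.5915, -0.1066, 0.2917]
ee_rot: [0.004, 0.691, 0.723, 0.002]
contact_force: [1.5, 0.4, 0.3]
width: 0.0286
gripper_force: 0.0
```

Run:
```python
from h import *
T=snap('top','t3'); im=snap('scene','s3'); p=im['pixels'][130:330,170:450]; q=T['pixels'][100:225,190:440]
a=cv2.resize(p,None,fx=2,fy=2,interpolation=cv2.INTER_CUBIC)[:,:560]; b=cv2.resize(q,(560,190),interpolation=cv2.INTER_CUBIC)
cv2.imwrite('pics/c3.png',np.vstack([a,b]))
s=manip.get_state();print(s['position'],s['contact_force'],s['width'])
```

```text
[ 0.59392869 -0.11100659  0.28662457] [-0.21818671  0.53669201 -0.87879291] 0.04351492579742681
```

View pics/c3.png

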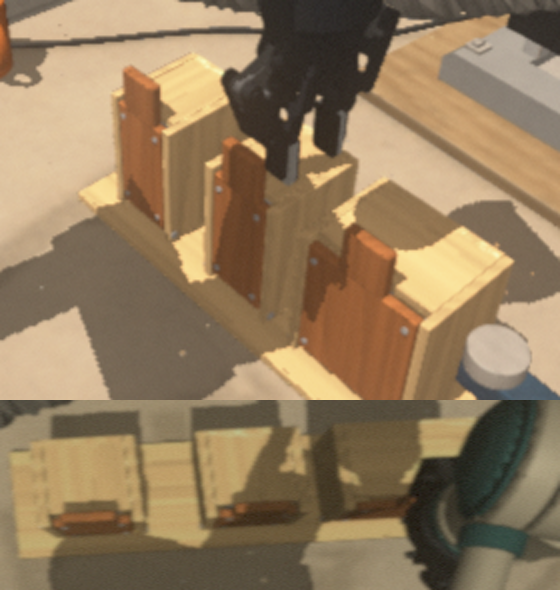

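All three bins are now shut, with the finished bin's front flush and upright. The gripper hovers next to the wide tab. I'll move over that tab with the jaws open and descend to straddle it.

move_arm(steps=[0,0,0,0.036,-0.033,0,1,0,0,0,0.036,-0.033,0,1,0,0,0,0.036,-0.033,0,1,0,0,0,0.036,-0.033,0,1,0,0,0,0.036,-0.033,-0.03,1,0,0,0,0.036,-0.033,-0.06,1,0,0,0,0.036,-0.033,-0.08,1,0,0,0,0.036,-0.033,-0.1,1,0,0,0,0.036,-0.033,-0.108,1,0,0,0,0.036,-0.033,-0.108,1])

```text
clock: 6.3
position: [0.6251, -0.1379, 0.1777]
ee_rot: [-0.001, 0.691, 0.723, -0.0]
contact_force: [-0.3, -0.1, -0.5]
width: 0.0853
gripper_force: 0.0
```

Run:
```python
from h import *
im=snap('scene','s4'); p=im['pixels'][130:330,190:450]; cv2.imwrite('pics/s4c.png',cv2.resize(p,None,fx=2.6,fy=2.6,interpolation=cv2.INTER_CUBIC))
s=manip.get_state();P=s['position'];print(P,s['contact_force'],s['width'])
for dz in (.004,.017): print(dz,((proj(im,[P+[.0425,0,-dz],P+[-.0425,0,-dz]])-[190,130])*2.6).round())
```

```text
[ 0.62595358 -0.13828193  0.17884969] [-0.03940298  0.01142895 -0.43169103] 0.0852813810817721
0.004 [[448. 309.]
 [342. 376.]]
0.017 [[445. 324.]
 [340. 392.]]
```

View pics/s4c.png

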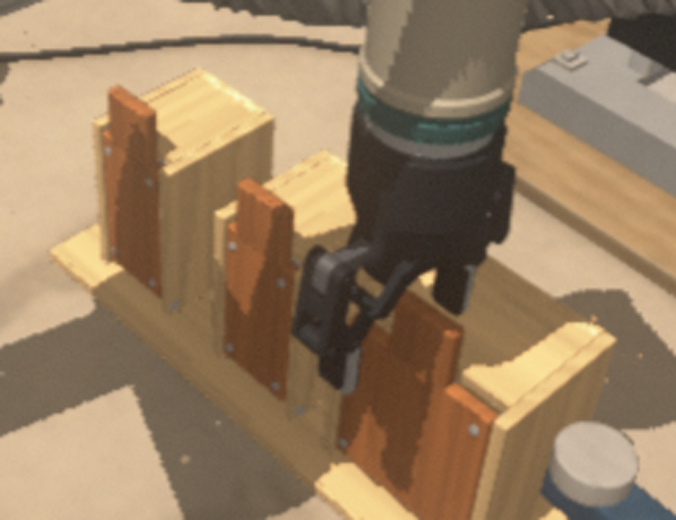

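The jaws straddle the wide tab: rear tip at (450,310) behind it and front tip at (342,388) in front. The tips are about 5 mm below the TCP and clear of the roof. I'll pull forward along the arc with the rear finger.

move_arm(steps=[0,0,0,-0.012,0,-0.005,1,0,0,0,-0.02,-0.001,-0.006,1,0,0,0,-0.028,-0.001,-0.006,1,0,0,0,-0.037,-0.002,-0.007,1,0,0,0,-0.046,-0.002,-0.007,1,0,0,0,-0.055,-0.003,-0.009,1,0,0,0,-0.065,-0.003,-0.011,1,0,0,0,-0.074,-0.004,-0.014,1,0,0,0,-0.083,-0.004,-0.018,1,0,0,0,-0.09,-0.005,-0.022,1])

```text
clock: 7.35
position: [0.535, -0.1438, 0.1559]
ee_rot: [-0.0, 0.691, 0.723, -0.0]
contact_force: [0.4, 0.4, 0.2]
width: 0.0854
gripper_force: 0.2
```

move_arm(steps=[0,0,0,-0.006,0,-0.003,1,0,0,0,-0.013,-0.001,-0.007,1,0,0,0,-0.02,-0.001,-0.012,1,0,0,0,-0.027,-0.001,-0.018,1,0,0,0,-0.033,-0.002,-0.023,1,0,0,0,-0.035,-0.002,-0.023,1,0,0,0,-0.037,-0.002,-0.023,1,0,0,0,-0.039,-0.002,-0.023,1,0,0,0,-0.039,-0.002,-0.023,1,0,0,0,-0.039,-0.002,-0.023,1])

```text
clock: 8.35
position: [0.4988, -0.1462, 0.1341]
ee_rot: [0.002, 0.691, 0.723, 0.001]
contact_force: [4.4, 0.6, 1.5]
width: 0.0853
gripper_force: 2.3
```

Run:
```python
from h import *
im=snap('scene','s5'); p=im['pixels'][130:360,190:450]; cv2.imwrite('pics/s5c.png',cv2.resize(p,None,fx=2.5,fy=2.5,interpolation=cv2.INTER_CUBIC))
s=manip.get_state();print(s['position'],s['contact_force'],s['width'])
```

```text
[ 0.49875018 -0.14623094  0.13404834] [ 5.40225903 -0.01116591  1.23087319] 0.08554139054161249
```

View pics/s5c.png

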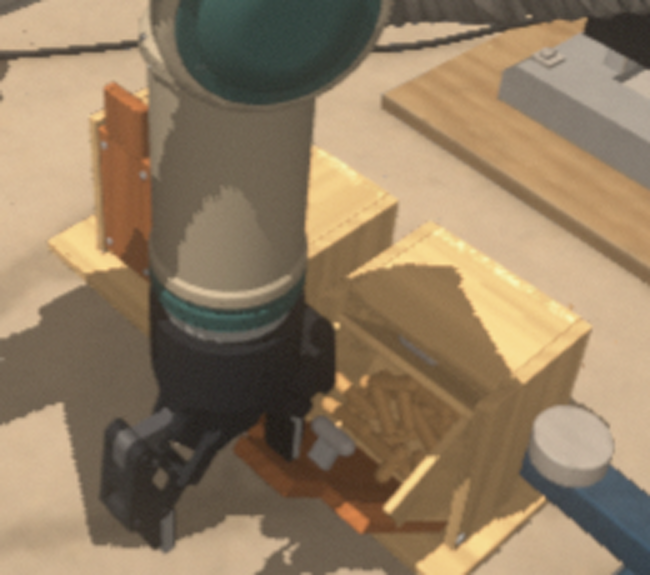

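The wide bin is tipped with its dowels showing at (395,415). The 5 N reading is well above the 1 N that moves it, so it is on its stop. I'll press slightly more, then lift clear and retreat.

move_arm(steps=[0,0,0,-0.003,0,0,1,0,0,0,-0.003,0,0,1,0,0,0,0.01,0,0.005,1,0,0,0,0.012,0,0.03,1,0,0,0,0.01,0,0.07,1,0,0,0,0,0,0.11,1,0,0,0,-0.04,0,0.15,1,0,0,0,-0.08,-0.02,0.17,1,0,0,0,-0.12,-0.04,0.17,1,0,0,0,-0.15,-0.06,0.17,1])

```text
clock: 9.4
position: [0.3433, -0.2053, 0.3038]
ee_rot: [-0.001, 0.691, 0.723, -0.001]
contact_force: [1.0, -0.9, -0.1]
width: 0.0852
gripper_force: 0.0
```

move_arm(steps=[0,0,0,0,-0.05,0,1,0,0,0,0,-0.1,0,1,0,0,0,0,-0.15,0,1,0,0,0,0,-0.2,0,1,0,0,0,0,-0.2,0,1,0,0,0,0,-0.2,0,1,0,0,0,0,-0.2,0,1,0,0,0,0,-0.2,0,1,0,0,0,0,-0.2,0,1,0,0,0,0,-0.2,0,1])

```text
clock: 10.4
position: [0.3473, -0.4049, 0.3038]
ee_rot: [0.0, 0.691, 0.723, -0.0]
contact_force: [-0.9, -0.9, -0.8]
width: 0.0854
gripper_force: 0.0
```

Run:
```python
from h import *
im=snap('scene','s6'); T=snap('top','t6'); p=im['pixels'][130:360,170:450]; q=T['pixels'][100:240,190:440]
cv2.imwrite('pics/c6.png',np.vstack([cv2.resize(p,(448,368),interpolation=cv2.INTER_CUBIC),cv2.resize(q,(448,230))]))
b=np.array([.9987,.0507,0])
for th in (.7,.8):
  s,c=np.sin(th),np.cos(th); X=np.array([.6455,-.1413,.022])+b*(-.17*s+.006*c)+[0,0,.17*c+.006*s]
  print(th,((proj(im,X)-[170,130])*1.6).round(),((proj(T,X)-[190,100])*[1.792,1.643]+[0,368]).round())
s=manip.get_state();print(s['position'],s['contact_force'])
```

```text
0.7 [[212. 274.]] [[348. 573.]]
0.8 [[201. 290.]] [[346. 585.]]
[ 0.34724165 -0.40530024  0.30366136] [ 0.40865403 -0.00837194 -0.03951245]
```

View pics/c6.png

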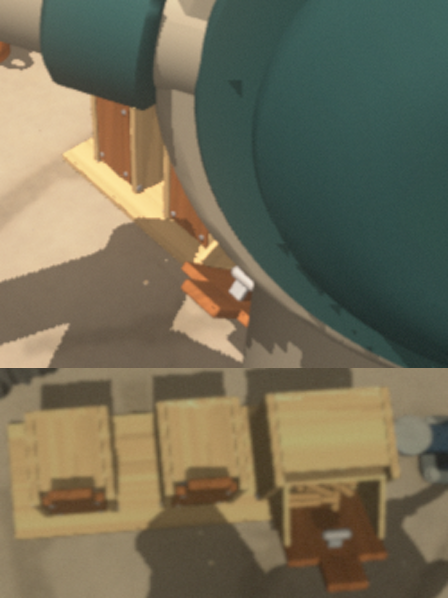

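The final picture shows the spare and finished bins shut in the top view. The wide tab's end edge is at about (346,587), where 0.80 rad predicts (346,585), and the arm is clear of everything. I'll hand in.

```bash
python3 -c "
from rig import manip
print(manip.sign_off())"
```

```text
the job is handed in; nothing more can be done
None
```

The job is handed in: the finished narrow bin is pushed fully home, the wide dowel bin is tipped forward onto its stop, and the spare bin stayed shut. The arm was clear of everything at about 10 s.

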